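# Rack the pins, close the double-lidded tin, take off the dust cap

## Task

First drop the two standing steel pins into the bores that fit them in the rack inside the open tin (thin pin in the narrow bore, thick pin in the wide one). Then carry the two nested lids over together by the inner lid's tall knob and lower them onto the tin until the inner lid is fully seated, letting go only then. Last, lift the outer cap alone straight up by its collar, leaving the inner lid seated and undisturbed and everything else on the bench where it is, and finish while holding the cap still and level above the tin, its whole rim clear above the top of the knob: do not put it down or let go.

Things in the scene. Friction and masses are not known exactly. Their poses are not given: they have to be found in the camera images.
- mouth (a point): Centre of the tin's mouth, level with its rim. The tin is a round open steel tin fixed to the bench: 110 mm outside diameter, 102 mm inside, rim 78 mm above the bench. z is up; the x axis points along the row of the two bores, from the narrow bore to the wide one. A wooden rack 70 x 70 mm fills its bottom, its top face 28 mm below the rim.
- narrow_bore (a point): Centre of the mouth of the narrow bore (20 mm diameter, 46 mm deep, small chamfer) in the rack's top face, 28 mm below the tin's rim and 17 mm from the tin's axis. Same axes as mouth.
- wide_bore (a point): Centre of the mouth of the wide bore (26 mm diameter, 46 mm deep, small chamfer), 17 mm from the tin's axis on the other side, 34 mm from the narrow bore. Same axes as mouth.
- thin_pin_mid (a point): Centre (half-way up) of the thin plain steel pin, 16 mm diameter, 60 mm long, standing upright on the bench; z along its length. In its bore it stands on the tin's floor, with 14 mm showing above the rack and its centre 16 mm below the bore's mouth.
- thick_pin_mid (a point): Centre (half-way up) of the thick plain steel pin, 22 mm diameter, 60 mm long, standing upright on the bench; z along its length. Same length and seating as the thin pin.
- knob (a point): Round steel inner lid (0.25 kg), standing on its 95 mm plug (10 mm deep, foot chamfered); above it a 112 mm flange 5 mm thick, a cone (29 to 18 mm across, 15 mm high), then the round knob, 18 mm across. Point: on the axis (z up), 15 mm below the knob's top, half-way along the 30 mm showing above the collar, 59 mm above the plug's underside. Seated, flange on the rim, it is 49 mm above mouth.
- collar (a point): Loose aluminium outer cap (0.15 kg), nested on the inner lid: disc 124 mm across, 4 mm thick, on the flange; skirt 10 mm down; collar 42 mm across, 25 mm high, 34 mm hole through which the knob passes. Point: on the axis (z up), half-way up the collar, 26.5 mm above the skirt's edge, 27.5 mm below the knob point. Unfastened: the knob lifts both, the collar the cap alone.
- bolt: Bystander, leave it alone: hex bolt 40 mm long, standing on its 28 mm head between the two pins; origin under the head.
- bearing: Bystander, leave it alone: bearing ring, 52 mm across, 15 mm high, lying flat; origin at the centre of its underside.
- jar: Bystander, leave it alone: amber glass jar, 64 mm across, 85 mm high; origin at the centre of its underside.
- screwdriver: Bystander, leave it alone: screwdriver lying on the bench, black handle; origin on the bench below it.
- wrench: Bystander, leave it alone: steel wrench lying on the bench; origin on the bench below it.
- carton: Bystander, leave it alone: small closed carton 90 x 70 x 50 mm; origin at the centre of its underside.
- spray_can: Bystander, leave it alone: can 60 mm across, 120 mm high; origin at the centre of its underside.

How it is judged:
On the way, in this order (a step that is already met when the one before it is completed fails the run):
1. both pins stand in the bores that fit them (horizontal distance between thin_pin_mid and narrow_bore below 0.004 m and z of thin_pin_mid in the frame of narrow_bore below -0.012 m and angle between each of thin_pin_mid, thick_pin_mid's own z axis and vertical below 0.12 rad and horizontal distance between thick_pin_mid and wide_bore below 0.004 m and z of thick_pin_mid in the frame of wide_bore below -0.012 m), for 0.2 s.
2. the nested lids are lifted off the bench together (z of collar in the frame of knob below -0.022 m and horizontal distance between collar and knob below 0.01 m and height (world z) of knob above 0.11 m), for 0.2 s.
3. the nested lids are on the tin, the inner lid seated, while the knob is still held (z of collar in the frame of knob below -0.022 m and horizontal distance between collar and knob below 0.01 m and horizontal distance between knob and mouth below 0.006 m and z of knob in the frame of mouth below 0.0515 m and angle between knob's own z axis and vertical below 0.05 rad and contact force between the fingers and inner_lid above 0.5 N), for 0.1 s.
At the end, for the whole second after the job is handed in: Pins in their own bores (within 4 mm of axis, on the tin floor); inner lid seated (within 6 mm of axis, 2.5 mm up, 0.05 rad), touched by neither fingers nor cap; cap held still (under 0.03 m/s), level to 0.15 rad, within 60 mm of the tin's axis, skirt above the top of the knob (all of step 1 and horizontal distance between knob and mouth below 0.006 m and z of knob in the frame of mouth below 0.0515 m and angle between knob's own z axis and vertical below 0.05 rad and z of collar in the frame of knob above 0.0415 m and horizontal distance between collar and mouth below 0.06 m and angle between collar's own z axis and vertical below 0.15 rad and contact force between the fingers and cap above 1 N and contact force between each of cap, the fingers and inner_lid below 0.1 N and linear speed of cap below 0.03 m/s); the arm keeps its last pose, push and grip.
It fails at once if the cap is lifted off the inner lid while the inner lid is not seated on the tin (z of collar in the frame of knob above -0.016 m and not (horizontal distance between knob and mouth below 0.006 m and z of knob in the frame of mouth below 0.0515 m and angle between knob's own z axis and vertical below 0.05 rad)).
It fails at once if a bystander is pushed more than 30 mm (distance of any of bolt, bearing, jar, screwdriver, wrench, carton, spray_can from where it was at the start of the episode above 0.03 m).
It also fails if it takes over 72 s, if anything falls off the work surface, if the arm or the gripper's body presses on something with over 40 N, if the wrist force passes 120 N, or if a joint passes its speed limit or range.

## Robot

A 6-joint arm with a two-finger parallel gripper is mounted at the origin on the work surface. World frame = base frame: x ahead of the robot, y to its left, z up, the work surface at z = 0. Lengths are in m, angles in rad, forces in N, time in s.
With the tool pointing down it reaches from about 0.2 to 0.875 m from the base axis. Payload 3.4 kg.
Tool frame: the origin (TCP) lies between the finger pads; the fingertips stand 25 mm ahead of it and the grasp point (between the pads) lies 6 mm ahead of it (r.nose_length is the z of the fingertips in the tool frame, in m); z points along the fingers, x is the direction in which the jaws open and shut, and the axes are right-handed (so a half turn about z gives the same grasp; the last joint's range is limited). The gripper opens to 94 mm and grips with 3 to 60 N. Pads are 16 mm wide; open, the fingers measure 119 mm over their backs; the gripper's body (75 mm by 177 mm) begins 78 mm behind the grasp point.
Start: joints at [1.107, 0.276, 1.505, -0, 1.361, -0.121], TCP at [0.193, 0.542, 0.23] pointing down, gripper open.
Joint ranges: [-2.89, 2.89], [-0.75, 2.08], [0.22, 2.7], [-1.18, 4.32], [0.11, 2.71], [-2.7, 2.7]. Speed limits (rad/s): [2.57, 2.57, 3.14, 3.14, 3.14, 3.14].

## Interface

Orientations are given as a unit quaternion [w, x, y, z].
In Python, from plant import r, gripper_to, inverse_kinematics, vision, models, telemetry gives the robot as it stands. Calls block until the motion is done:
- r.move_to(position, orientation): joint-space move of the TCP to a pose.
- r.move_l(position, rot=None, vel=0.15, guard=None): straight line of the TCP; rot=None keeps the orientation; vel is the mean speed in m/s. With guard (N) it stops when the force on the tool has changed by that much, and returns True; else False.
- r.movej(angles): joint-space move.
- gripper_to(opening, f_grip=None): finger opening in m; f_grip is the grip in N (None keeps the last); returns when the fingers have stopped.
- r.hold(seconds).
- inverse_kinematics(position, orientation): joint angles nearest the present ones, or None.
- vision.snapshot(name): name is "scene" or "top"; returns the picture (480x640x3 uint8, red, green, blue); there is no depth.
- vision.get_calibration(name): a dict with "fx", "fy", "cx", "cy" (pixels), "position" and "orientation" of the camera in the world. Camera axes: x right, y down, z forward; pixel columns grow to the right and rows downward; lengths in m; the calibration is good to about 2 mm. A picture is of the moment at which its call begins. get_calibration takes no time and is no camera call.
A pose or a line that the arm cannot do raises r.PlanningError and nothing moves.
- r.sign_off(): hands the job in, once; it reports no verdict.
Trained networks look in the newest picture that a camera, given by its name, has taken for a name from the list of things; names that differ only in an ending like _2 or _b are one class to them, and where a whole thing is asked for, a point or a joint stands for the part that bears it (a point fixed in the world has none). Each returns a list of dicts, best first, with "score" (0 to 1); they miss things now and then, are a little off and sometimes report something else, mostly with a low value. They report only what shows in the picture. A call takes as long as a camera call.
- models.boxes_of(thing, camera): "at" ([x, y, z] in m, in world coordinates, good to about 4 mm: the middle of the surface that is visible of it).
- models.regions_of(thing, camera): "pixels" (480x640 bool, what is visible of it).
- models.mark_of(thing, camera): "at" ([x, y, z] in m, in world coordinates, good to about 4 mm: a listed point, or the origin of a listed thing).
Readings, each from a call of its own:
- telemetry.current_t(): time.
- telemetry.current_joints(): joint angles.
- telemetry.current_dq(): joint speeds.
- telemetry.current_joint_efforts(): joint torques, N m.
- telemetry.current_ee_pos(): TCP position.
- telemetry.current_tool_rot(): TCP orientation.
- telemetry.current_wrist_force(): force on the tool from outside, world axes, zero at the start.
- telemetry.current_torque(): the same for the moment, N m.
- telemetry.current_opening(): finger opening in m.
Only numpy, scipy, OpenCV 4.12 (cv2) and the standard library are available. Lean on these libraries where they do the work, as an engineer would, in place of code of your own. Each camera call takes 0.05 s, during which the arm holds its last target.

## Working session

There is one attempt and no reset: what is moved stays moved. The work goes in short steps, each a Python script; the robot and the scene stay as the last script left them, time stands still between calls to the robot, and variables do not carry over. Pictures are saved under pics/ and viewed, and the job is handed in when it is done.

```bash
ls; mkdir -p pics; cat > h.py <<'E'
import numpy as np, cv2
from scipy.spatial.transform import Rotation as R
from plant import r, gripper_to, inverse_kinematics, vision, models, telemetry
def snap(cam,name):
    im=vision.snapshot(cam); cv2.imwrite('pics/%s.png'%name, im[:,:,::-1]); return im
def cal(cam):
    c=vision.get_calibration(cam); q=c['orientation']
    return c, R.from_quat([q[1],q[2],q[3],q[0]]).as_matrix(), np.array(c['position'])
def proj(cam,p):
    c,M,t=cal(cam); v=M.T@(np.array(p)-t); return np.array([c['fx']*v[0]/v[2]+c['cx'], c['fy']*v[1]/v[2]+c['cy']])
def ray(cam,u,v,z):
    c,M,t=cal(cam); d=M@np.array([(u-c['cx'])/c['fx'],(v-c['cy'])/c['fy'],1]); return t+d*(z-t[2])/d[2]
E
python3 - <<'E'
from h import *
for cam in ('scene','top'):
    snap(cam,cam+'0'); print(cam,vision.get_calibration(cam))
    for n in ['mouth','narrow_bore','wide_bore','thin_pin_mid','thick_pin_mid','knob','collar','bolt','bearing','jar','screwdriver','wrench','carton','spray_can']:
        m=models.mark_of(n,cam)[:3]
        print(n,[(np.round(d['at'],4).tolist(),round(d['score'],2),np.round(proj(cam,d['at'])).tolist()) for d in m])
print(telemetry.current_t(),telemetry.current_ee_pos(),telemetry.current_tool_rot(),telemetry.current_opening())
E
```

```text
pics
scene {'fx': 489.9746196530729, 'fy': 489.9746196530729, 'cx': 326.1967544469737, 'cy': 239.34620814751693, 'position': array([1.15848614, 0.35359395, 0.98295044]), 'orientation': array([-0.14378537,  0.44459773,  0.84340971, -0.26517672])}
mouth [([0.5234, -0.1843, 0.076], 0.68, [289.0, 177.0])]
narrow_bore [([0.5171, -0.2003, 0.0477], 0.77, [286.0, 180.0])]
wide_bore [([0.542, -0.1795, 0.0511], 0.61, [286.0, 189.0])]
thin_pin_mid [([0.6772, -0.0286, 0.0322], 0.47, [304.0, 259.0])]
thick_pin_mid [([0.4809, -0.0363, 0.0315], 0.58, [347.0, 203.0])]
knob [([0.4994, 0.2066, 0.0564], 0.64, [433.0, 248.0])]
collar [([0.5026, 0.208, 0.0299], 0.89, [431.0, 256.0])]
bolt [([0.569, 0.023, 0.0028], 0.67, [348.0, 245.0]), ([0.5229, -0.1841, 0.0761], 0.57, [289.0, 177.0])]
bearing [([0.7602, 0.0103, -0.004], 0.89, [297.0, 301.0])]
jar [([0.7799, 0.1612, -0.0021], 0.92, [348.0, 343.0]), ([0.6763, -0.0294, 0.0318], 0.28, [304.0, 259.0])]
screwdriver [([0.7564, -0.1974, -0.0035], 0.59, [228.0, 256.0])]
wrench [([0.4733, 0.4849, 0.0003], 0.9, [546.0, 313.0]), ([0.5009, 0.2075, 0.0287], 0.67, [4
[... 736 characters left out ...]
nob [([0.5051, 0.2014, 0.0633], 0.46, [264.0, 279.0])]
collar [([0.5018, 0.2053, 0.0322], 0.94, [263.0, 280.0]), ([0.5038, 0.2037, 0.0631], 0.26, [263.0, 279.0])]
bolt [([0.5712, 0.0271, 0.0056], 0.41, [322.0, 258.0])]
bearing [([0.7584, 0.0111, -0.0024], 0.72, [327.0, 199.0])]
jar [([0.7797, 0.1584, -0.0029], 0.81, [280.0, 193.0])]
screwdriver [([0.7525, -0.193, -0.0029], 0.76, [391.0, 201.0]), ([0.472, 0.49, -0.0026], 0.57, [173.0, 291.0])]
wrench []
carton [([0.5075, -0.4756, 0.0036], 0.58, [484.0, 278.0])]
spray_can [([0.6646, 0.417, 0.0031], 0.95, [197.0, 229.0])]
1.5 [0.19331022 0.54156482 0.23048901] [-6.55461321e-06  8.17350047e-01  5.76141387e-01  4.94481900e-05] 0.09417516377723943
```

View pics/scene0.png

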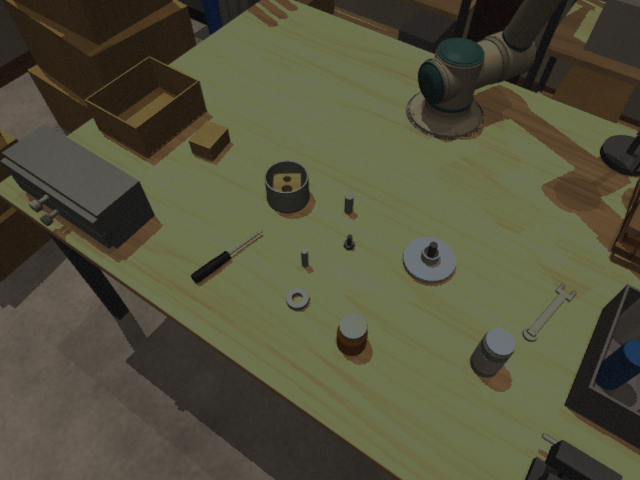

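View pics/top0.png

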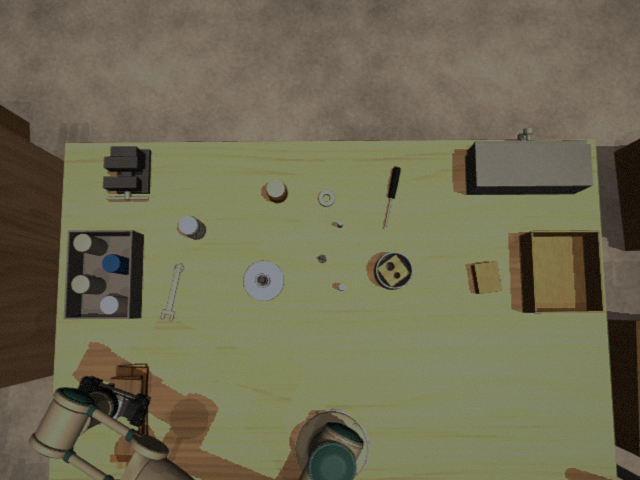

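```bash
python3 - <<'E'
from h import *
a=cv2.imread('pics/scene0.png'); b=cv2.imread('pics/top0.png')
crops=[(a,289,180),(a,305,260),(a,347,204),(a,432,250),(b,393,270),(b,340,223),(b,342,286),(b,264,279)]
t=[cv2.resize(i[y-30:y+30,x-24:x+24],(192,240),interpolation=cv2.INTER_NEAREST) for i,x,y in crops]
cv2.imwrite('pics/crops0.png',np.vstack([np.hstack(t[:4]),np.hstack(t[4:])]))
E
```

```text
(no output)
```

View pics/crops0.png

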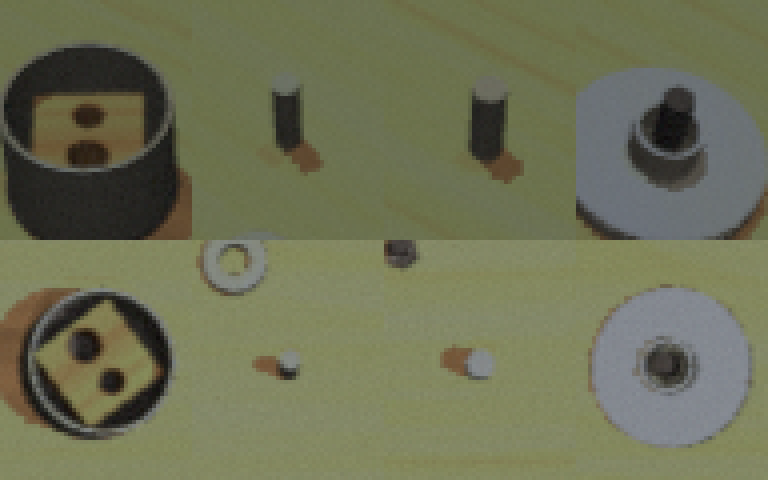

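The scene view shows the tin at (288,185), thin pin at (305,258), thick pin at (348,204) and the lids at (430,258). The top view agrees: (393,270), (340,225), (341,287) and (264,280). Next I average several readings and refine.

```bash
python3 - <<'E'
from h import *
names=['mouth','narrow_bore','wide_bore','thin_pin_mid','thick_pin_mid','knob','collar','bolt']
rec={}
N=5
for cam in ('scene','top'):
    acc=0
    for k in range(N):
        acc=acc+vision.snapshot(cam).astype(float)
        for n in names:
            m=models.mark_of(n,cam)
            if m: rec.setdefault((n,cam),[]).append(m[0]['at'])
    np.save('avg_%s.npy'%cam,acc/N)
for k,v in rec.items(): print(k,len(v),np.round(np.median(v,0),4),np.round(np.std(v,0),4))
print(telemetry.current_t())
tiles=[]
for cam,pts in (('scene',[(287,186),(305,259),(348,204),(431,255)]),('top',[(393,270),(340,224),(341,287),(264,280)])):
    a=np.load('avg_%s.npy'%cam); row=[]
    for x,y in pts:
        c=a[y-30:y+30,x-30:x+30,::-1]; c=np.clip(c*1.6,0,255).astype(np.uint8)
        row.append(cv2.resize(c,(200,240),interpolation=cv2.INTER_CUBIC))
    tiles.append(np.hstack(row))
cv2.imwrite('pics/avg1.png',np.vstack(tiles))
E
```

```text
('mouth', 'scene') 5 [ 0.5263 -0.1856  0.0757] [0.0007 0.0005 0.0012]
('narrow_bore', 'scene') 5 [ 0.518  -0.1987  0.0502] [0.0005 0.0012 0.002 ]
('thin_pin_mid', 'scene') 4 [ 0.6762 -0.0278  0.0326] [0.0017 0.0019 0.001 ]
('thick_pin_mid', 'scene') 5 [ 0.481  -0.0354  0.0341] [0.0026 0.0021 0.0028]
('knob', 'scene') 5 [0.502  0.2047 0.0576] [0.1024 0.1596 0.024 ]
('collar', 'scene') 5 [0.5016 0.2074 0.0306] [0.0704 0.0943 0.001 ]
('bolt', 'scene') 5 [0.5708 0.0247 0.0017] [0.0268 0.072  0.0114]
('wide_bore', 'scene') 4 [ 0.542  -0.1814  0.0498] [0.0004 0.0005 0.0019]
('mouth', 'top') 5 [ 0.529  -0.1887  0.0796] [0.0532 0.2437 0.0307]
('narrow_bore', 'top') 4 [ 0.5152 -0.2008  0.0489] [0.0001 0.0007 0.001 ]
('wide_bore', 'top') 5 [ 0.5379 -0.181   0.0492] [0.0017 0.0016 0.0016]
('thin_pin_mid', 'top') 4 [ 0.6751 -0.031   0.0292] [0.0017 0.001  0.0008]
('thick_pin_mid', 'top') 4 [ 0.6225 -0.0326  0.0157] [0.1425 0.1269 0.017 ]
('knob', 'top') 4 [0.5056 0.2052 0.0622] [0.0003 0.0011 0.0026]
('collar', 'top') 5 [0.4995 0.2055 0.0323] [0.002  0.0012 0.0008]
('bolt', 'top') 5 [ 0.5687  0.0269 -0.0011] [0.0011 0.001  0.0024]
6.0
```

View pics/avg1.png

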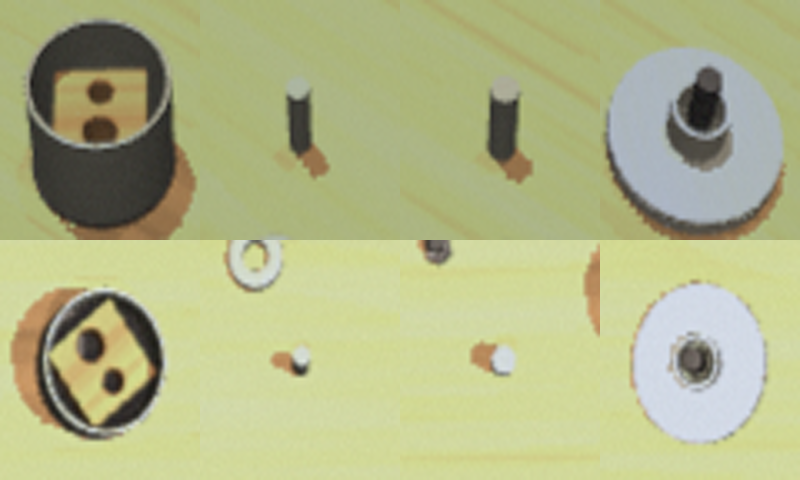

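```bash
python3 - <<'E'
from h import *
def up(cam,x,y,h=30,s=8):
    a=np.load('avg_%s.npy'%cam).astype(np.float32)
    M=np.float32([[s,0,-(x-h)*s],[0,s,-(y-h)*s]])
    return cv2.warpAffine(a,M,(2*h*s,2*h*s),flags=cv2.INTER_CUBIC),lambda p:(np.array(p)/s+[x-h,y-h])
def blobs(mask):
    n,l,st,c=cv2.connectedComponentsWithStats(mask.astype(np.uint8)); return [(st[i][4]/64,c[i],st[i]) for i in range(1,n) if st[i][4]>64*8],l
# bores in both
for cam,x,y in(('top',393,270),('scene',287,182)):
    u,f=up(cam,x,y); sat=u[:,:,0]-u[:,:,2]   # wood: red-blue
    g=u.mean(2)
    bb,l=blobs(cv2.GaussianBlur(sat,(0,0),3)<0.5*np.percentile(sat,80))
    for b in bb: print(cam,'bore?',round(b[0],1),f(b[1]).round(2),ray(cam,*f(b[1]),0.05).round(4))
    print(np.percentile(sat,[5,50,80,95]))
# lid disc, white; edge at height: disc top z=10+5+4=.019
for cam,x,y in(('top',264,280),('scene',431,258)):
    u,f=up(cam,x,y,36); sat=(u[:,:,0]-u[:,:,2]); g=u.mean(2)
    m=(sat<15)
    c,_=cv2.findContours(m.astype(np.uint8),cv2.RETR_EXTERNAL,cv2.CHAIN_APPROX_NONE)
    c=max(c,key=cv2.contourArea); h=cv2.convexHull(c)[:,0,:]
    # circle fit on rim plane
    P=np.array([ray(cam,*f(p),0.019)[:2] for p in c[:,0,:]])
    from scipy.optimize import least_squares
    s=least_squares(lambda q:np.hypot(*(P-q[:2]).T)-q[2],[.5,.2,.062],loss='soft_l1',f_scale=.001)
    print(cam,'lid',s.x.round(4))
for cam,p in(('scene',[(305,259),(348,204)]),('top',[(340,224),(341,287)])):
  for x,y in p:
    u,f=up(cam,x,y,15); sat=(u[:,:,0]-u[:,:,2])
    bb,l=blobs(sat<0.5*np.median(sat))
    print(np.percentile(sat,[1,5,20,50]))
    for b in bb: print(cam,'pin',round(b[0],1),f(b[1]).round(2),(b[2][:4]/8).round(1),ray(cam,*f(b[1]),.03).round(4))
E
```

```text
top bore? 555.0 [393.48 270.47] [ 0.5284 -0.1897  0.05  ]
top bore? 37.3 [389.52 266.06] [ 0.5418 -0.178   0.05  ]
top bore? 17.8 [396.35 275.04] [ 0.5145 -0.1981  0.05  ]
[ 3.76874905 34.94924545 40.59999237 55.31880398]
scene bore? 1443.0 [286.86 187.79] [ 0.5382 -0.1813  0.05  ]
[ 3.27870245 27.1437149  34.15971069 47.36732769]
top lid [0.5023 0.2066 0.0616]
scene lid [0.5041 0.2063 0.0639]
[ 3.74242405  5.11687145 24.26242371 28.11356735]
scene pin 111.8 [304.27 257.02] [10.6  3.8  7.2 19. ] [ 0.6715 -0.0322  0.03  ]
[ 2.96488119  4.28988352 22.15080185 29.7640419 ]
scene pin 154.2 [348.49 203.05] [11.1  3.9  9.1 20.6] [ 0.4775 -0.0352  0.03  ]
[ 1.08731171 26.68738594 29.24480896 32.92852783]
top pin 27.0 [339.98 223.58] [12.6 11.2  5.   7.1] [ 0.6755 -0.0298  0.03  ]
[-7.01259094 19.27052078 28.52070465 34.32816315]
top pin 43.4 [341.65 286.76] [12.  11.   7.4  7.5] [ 0.4809 -0.0332  0.03  ]
```

```bash
cat >> h.py <<'E'
TIN=np.array([.5282,-.1885]); TH=np.arctan2(.0201,.0273); ROW=np.array([np.cos(TH),np.sin(TH)])
NB=TIN-.017*ROW; WB=TIN+.017*ROW
def q(psi): return np.array([0,np.cos(psi/2),np.sin(psi/2),0])
def best(xy,psi):
    o=[]
    for k in(-1,0,1):
        j=inverse_kinematics([*xy,.2],q(psi+k*np.pi))
        if j is not None:o.append((abs(j[5]),psi+k*np.pi,j))
    o.sort(key=lambda t:t[0]); return o[0]
def T(): return round(telemetry.current_t(),2)
def st(s=''): print(s,'t',T(),'tcp',np.round(telemetry.current_ee_pos(),4),'open',round(telemetry.current_opening(),4),'F',np.round(telemetry.current_wrist_force(),1))
E
python3 - <<'E'
from h import *
for n,xy in(('thin',(.676,-.030)),('thick',(.481,-.034)),('NB',NB),('WB',WB),('lid',(.503,.2065)),('tin',TIN)):
    for d in(0,90): b=best(xy,TH+np.pi/2+np.radians(d)); print(n,d,np.degrees(b[1]).round(1),np.round(b[2],2))
P=np.array([.676,-.030]); psi=best(NB,TH+np.pi/2)[1]
psi2=min((psi+np.pi/2,psi-np.pi/2),key=lambda a:abs((lambda j:j[5])(inverse_kinematics([*P,.2],q(a)))))
gripper_to(.05,8); st('g')
r.move_to([*P,.13],q(psi2)); st('above')
r.move_l([*P,.060],vel=.1,guard=8); st('down')
gripper_to(.0,3); st('sq1')
gripper_to(.04); st('o')
snap('scene','s2')
E
```

```text
thin 0 306.4 [-0.15  0.45  1.32 -0.    1.38  0.79]
thin 90 36.4 [-0.15  0.45  1.32 -0.    1.38 -0.78]
thick 0 -53.6 [-0.21  0.16  1.74 -0.    1.24  0.72]
thick 90 36.4 [-0.21  0.16  1.74 -0.    1.24 -0.85]
NB 0 306.4 [-0.49  0.26  1.61 -0.    1.28  0.44]
NB 90 36.4 [-0.49  0.26  1.61 -0.    1.28 -1.13]
WB 0 306.4 [-0.44  0.29  1.57 -0.    1.29  0.5 ]
WB 90 36.4 [-0.44  0.29  1.57 -0.    1.29 -1.07]
lid 0 306.4 [ 0.26  0.25  1.62 -0.    1.27  1.2 ]
lid 90 36.4 [ 0.26  0.25  1.62 -0.    1.27 -0.37]
tin 0 306.4 [-0.47  0.27  1.59 -0.    1.28  0.47]
tin 90 36.4 [-0.47  0.27  1.59 -0.    1.28 -1.1 ]
g t 6.83 tcp [0.1933 0.5416 0.2305] open 0.0501 F [ 0.1  0.7 -0.1]
above t 9.49 tcp [ 0.676  -0.0288  0.1303] open 0.0499 F [-0.5 -0.3  0.4]
down t 10.34 tcp [ 0.6766 -0.03    0.0605] open 0.05 F [ 0.3 -0.2  0.2]
sq1 t 10.97 tcp [ 0.676  -0.0301  0.0602] open 0.016 F [ 0.6 -0.1  1.5]
o t 11.55 tcp [ 0.676 -0.03   0.06 ] open 0.0398 F [-0.3 -0.4 -0.6]
```

```bash
python3 -c "
import cv2;a=cv2.imread('pics/s2.png');cv2.imwrite('pics/s2c.png',cv2.resize(a[180:330,210:410],None,fx=4,fy=4))"
```

```text
(no output)
```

View pics/s2c.png

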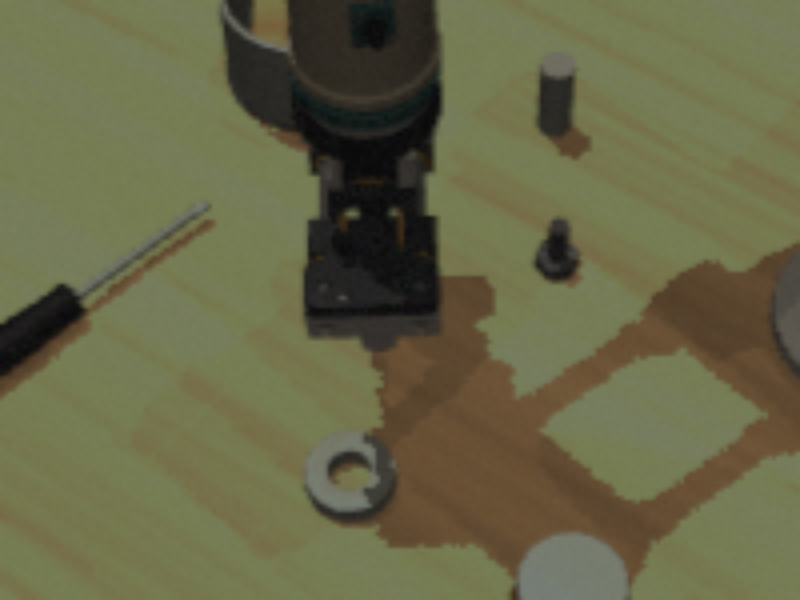

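The squeeze read 16.0 mm, so the thin pin is centred on that axis. The gripper hides it at about (300,255). Next: rotate, grip, carry and insert.

```bash
cat >> h.py <<'E'
PSI=np.radians(306.4)
def insert(B,psi=PSI,ztarget=.079):
    """descend; search spiral if caught on the rack"""
    offs=[(0,0)]+[(a*np.cos(t),a*np.sin(t)) for a in(.0015,.003) for t in np.arange(0,6.28,np.pi/3)]
    for dx,dy in offs:
        if T()>55: break
        p=np.array(B)+[dx,dy]
        r.move_l([*p,.118 if (dx or dy) else .13],vel=.12)
        hit=r.move_l([*p,ztarget],vel=.06,guard=5)
        z=telemetry.current_ee_pos()[2]; st('try %.4f %.4f hit %s'%(dx,dy,hit))
        if z<.1: return True
    return False
E
python3 - <<'E'
from h import *
P=np.array([.676,-.030])
r.move_to([*P,.060],q(PSI)); st('rot')
gripper_to(0,25); st('grip')
r.move_l([*P,.165],vel=.2); st('up')
r.move_to([*NB,.165],q(PSI)); st('over')
print(insert(NB)); st('in')
snap('scene','s3')
E
python3 -c "
import cv2;a=cv2.imread('pics/s3.png');cv2.imwrite('pics/s3c.png',cv2.resize(a[110:260,210:410],None,fx=4,fy=4))"
```

```text
rot t 13.0 tcp [ 0.676 -0.03   0.06 ] open 0.0399 F [ 0.   0.1 -0.5]
grip t 13.51 tcp [ 0.676 -0.03   0.06 ] open 0.0154 F [ 0.3 -1.   0.3]
up t 14.18 tcp [ 0.6752 -0.0299  0.164 ] open 0.0153 F [ 0.5 -0.  -1.9]
over t 15.11 tcp [ 0.5154 -0.1982  0.1647] open 0.015 F [ 0.3  0.6 -0.3]
try 0.0000 0.0000 hit False t 16.55 tcp [ 0.5145 -0.1985  0.0791] open 0.0155 F [-0.9 -0.  -0.5]
True
in t 16.55 tcp [ 0.5145 -0.1985  0.0791] open 0.0155 F [-0.9 -0.  -0.5]
```

View pics/s3c.png

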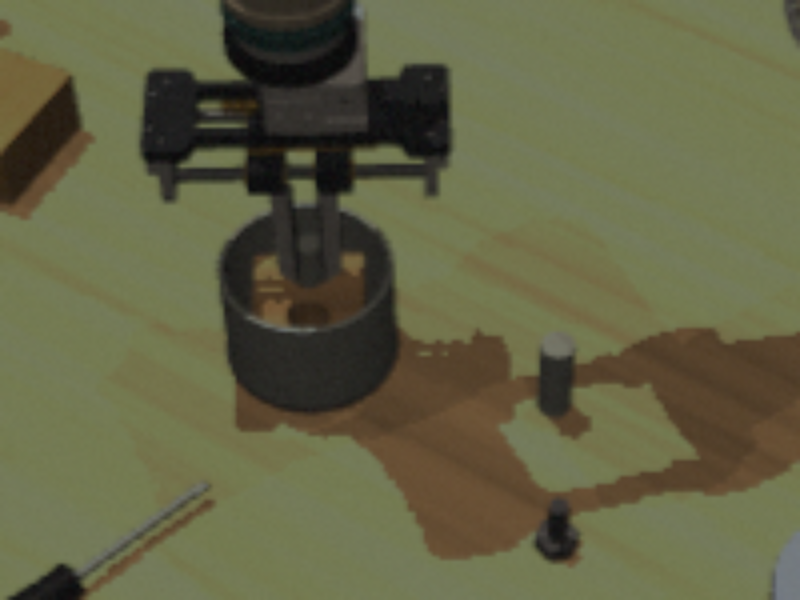

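The pin has entered the narrow bore: the fingers are inside the tin at about (288,178), with no contact force and the opening still at pin width. Releasing, then the thick pin.

```bash
python3 - <<'E'
from h import *
gripper_to(.034); st('rel')
r.move_l([*NB,.165],vel=.2)
snap('top','t4a'); 
P=np.array([.481,-.0338])
r.move_to([*P,.14],q(TH)); gripper_to(.046)
r.move_l([*P,.060],vel=.12,guard=8); st('down')
gripper_to(0,3); st('sq1'); gripper_to(.046)
r.move_to([*P,.060],q(PSI)); gripper_to(0,25); st('grip')
r.move_l([*P,.165],vel=.2); st('up')
r.move_to([*WB,.165],q(PSI))
print(insert(WB)); st('in')
snap('scene','s4')
E
python3 -c "
import cv2;a=cv2.imread('pics/s4.png');cv2.imwrite('pics/s4c.png',cv2.resize(a[110:260,210:410],None,fx=4,fy=4))"
```

```text
rel t 17.11 tcp [ 0.5146 -0.1986  0.0791] open 0.034 F [-0.5  0.  -0.4]
down t 20.16 tcp [ 0.4816 -0.0339  0.0604] open 0.0458 F [-0.4 -0.4 -0.3]
sq1 t 20.66 tcp [ 0.481  -0.034   0.0603] open 0.0224 F [-0.3 -1.2  0.6]
grip t 23.15 tcp [ 0.481  -0.0338  0.06  ] open 0.0212 F [ 0.3 -0.5  0.5]
up t 23.82 tcp [ 0.48   -0.0336  0.1641] open 0.0214 F [ 0.3 -1.2 -2.2]
try 0.0000 0.0000 hit False t 25.94 tcp [ 0.5419 -0.1783  0.0791] open 0.0216 F [ 0.5  0.1 -1.6]
True
in t 25.94 tcp [ 0.5419 -0.1783  0.0791] open 0.0216 F [ 0.5  0.1 -1.6]
```

View pics/s4c.png

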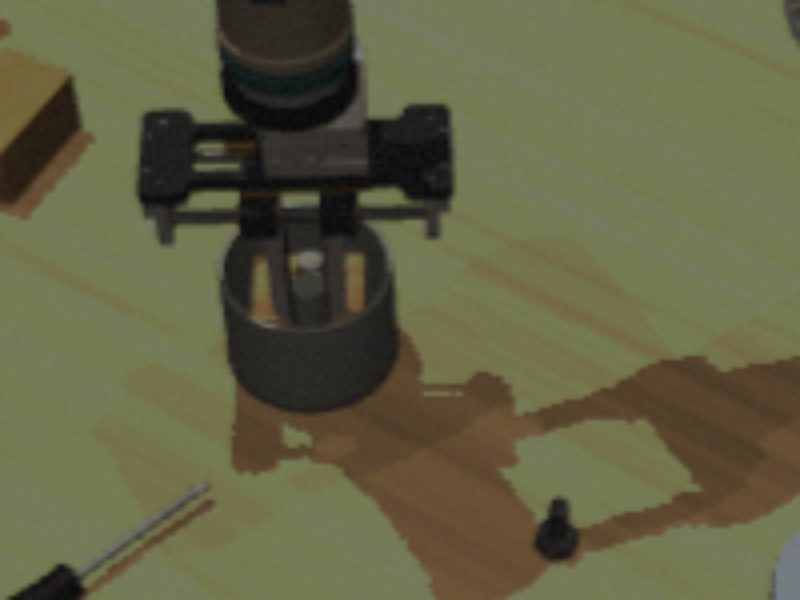

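The thick pin is in the wide bore, seen between the fingers at about (288,176). Releasing, inspecting from the lid side, and locating the knob by squeezing on both axes.

```bash
python3 - <<'E'
from h import *
gripper_to(.038); st('rel')
r.move_l([*WB,.165],vel=.2)
P=np.array([.503,.2065])
r.move_to([*P,.14],q(PSI)); st('lid')
a=snap('scene','s5'); b=snap('top','t5')
f=lambda i,x,y:cv2.resize(i[y-30:y+30,x-35:x+35,::-1],(400,340),interpolation=cv2.INTER_CUBIC)
cv2.imwrite('pics/c5.png',np.hstack([f(a,287,184),f(b,393,270)]))
for n in('thin_pin_mid','thick_pin_mid'):
  for c in('scene','top'): print(n,c,[(np.round(d['at'],4),round(d['score'],2)) for d in models.mark_of(n,c)[:2]])
print(np.append(NB,.034),np.append(WB,.034))
E
```

```text
rel t 26.48 tcp [ 0.542  -0.1785  0.0792] open 0.038 F [ 0.6 -0.7  0.6]
lid t 28.5 tcp [0.5035 0.2057 0.1398] open 0.0382 F [ 0.5 -0.  -0. ]
thin_pin_mid scene [(array([ 0.5168, -0.1968,  0.0374]), 0.58), (array([ 0.5441, -0.1829,  0.0396]), 0.36)]
thin_pin_mid top [(array([ 0.5159, -0.2011,  0.0349]), 0.53)]
thick_pin_mid scene [(array([ 0.5445, -0.1825,  0.0385]), 0.44)]
thick_pin_mid top [(array([ 0.4725,  0.487 , -0.002 ]), 0.48), (array([ 0.5441, -0.1762,  0.0373]), 0.43)]
[ 0.51451027 -0.19857925  0.034     ] [ 0.54188973 -0.17842075  0.034     ]
```

View pics/c5.png

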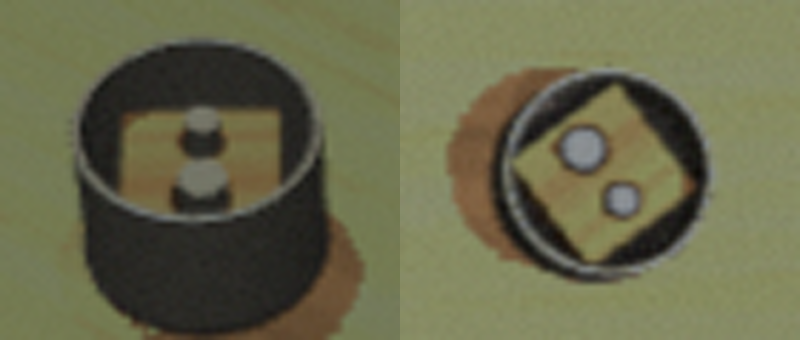

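Both pins stand seated in the rack: scene (287,177) and (287,187), top (398,274) and (391,265). Now the lids.

```bash
python3 - <<'E'
from h import *
P=np.array([.503,.2065])
gripper_to(.044)
hit=r.move_l([*P,.074],vel=.1,guard=6); st('down %s'%hit)
if not hit:
    gripper_to(0,3); st('sq1'); gripper_to(.044)
    r.move_to([*P,.074],q(TH)); st('rot')
    gripper_to(0,40); st('grip')
    r.move_l([*P,.11],vel=.1); st('lift')
    a=snap('scene','s6')
    cv2.imwrite('pics/s6c.png',cv2.resize(a[170:320,330:530,::-1],None,fx=4,fy=4))
E
```

```text
down False t 29.95 tcp [0.5035 0.2067 0.0744] open 0.0438 F [ 1.  -0.1  0.1]
sq1 t 30.48 tcp [0.5033 0.2064 0.0743] open 0.0177 F [-0.2 -0.1  1.9]
rot t 32.48 tcp [0.503  0.2065 0.074 ] open 0.0437 F [-0.6 -0.6 -0.6]
grip t 33.02 tcp [0.5027 0.2063 0.074 ] open 0.0169 F [-1.  -0.9  1.5]
lift t 33.53 tcp [0.5026 0.2065 0.1096] open 0.0173 F [-0.6  0.5 -4. ]
```

View pics/s6c.png

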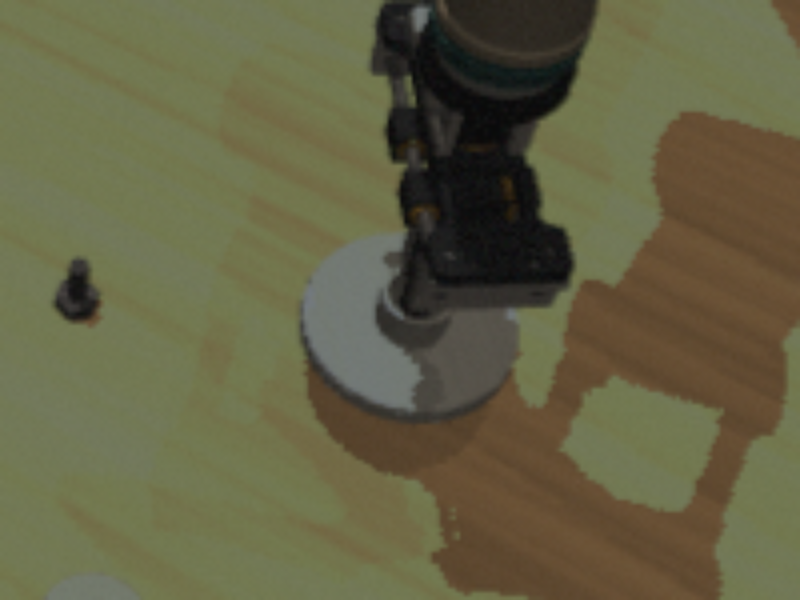

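The lids lift together: the cap disc is level at about (432,255), still nested, and the load reads 4 N. Carrying them to the tin.

```bash
python3 - <<'E'
from h import *
r.move_l([.503,.2065,.19],vel=.15)
r.move_l([*TIN,.19],vel=.2); st('over')
r.move_l([*TIN,.160],vel=.12)
r.hold(.3); st('pre')
hit=r.move_l([*TIN,.1405],vel=.03,guard=8); st('seat %s'%hit)
r.hold(.3); st()
a=snap('scene','s7')
cv2.imwrite('pics/s7c.png',cv2.resize(a[90:240,190:390,::-1],None,fx=4,fy=4))
E
```

```text
over t 36.39 tcp [ 0.5281 -0.1876  0.19  ] open 0.0172 F [-0.3  1.1 -4. ]
pre t 37.09 tcp [ 0.5286 -0.1887  0.1607] open 0.0172 F [ 0.8  0.2 -4.2]
seat True t 37.68 tcp [ 0.5278 -0.1883  0.1417] open 0.0172 F [-0.   0.2  4.9]
 t 37.98 tcp [ 0.5278 -0.1883  0.1417] open 0.0172 F [ 0.4 -0.2  5.3]
```

View pics/s7c.png

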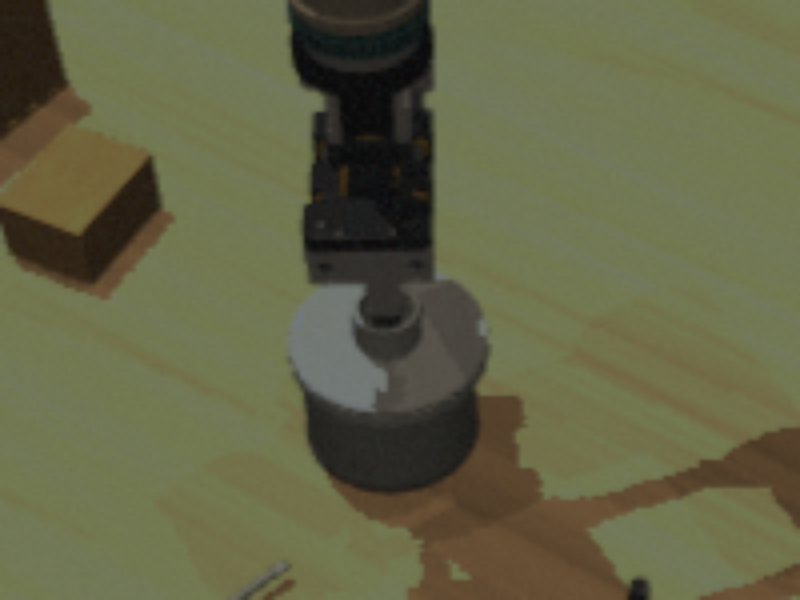

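Contact came at TCP z 0.1417, against 0.142 expected for seated, and the picture shows the cap level on the tin at about (287,175). Releasing and gripping the collar.

```bash
python3 - <<'E'
from h import *
p=telemetry.current_ee_pos()[:2]
gripper_to(.066,15); st('rel')
r.move_l([*TIN,.20],vel=.15); st('up')
a=snap('scene','s8'); b=snap('top','t8')
for n in('knob','collar'):
  for c in('scene','top'): print(n,c,[(np.round(d['at'],4),round(d['score'],2)) for d in models.mark_of(n,c)[:2]])
cv2.imwrite('pics/s8c.png',cv2.resize(a[90:240,190:390,::-1],None,fx=4,fy=4))
E
```

```text
rel t 38.92 tcp [ 0.5267 -0.1877  0.1405] open 0.0659 F [-0.8 -0.3 -0.7]
up t 39.48 tcp [ 0.5279 -0.1883  0.1997] open 0.0659 F [-0.4 -0.4 -0.2]
knob scene [(array([ 0.527 , -0.1886,  0.1251]), 0.5)]
knob top []
collar scene [(array([ 0.5281, -0.1882,  0.0968]), 0.94)]
collar top [(array([ 0.5298, -0.1874,  0.1009]), 0.59)]
```

View pics/s8c.png

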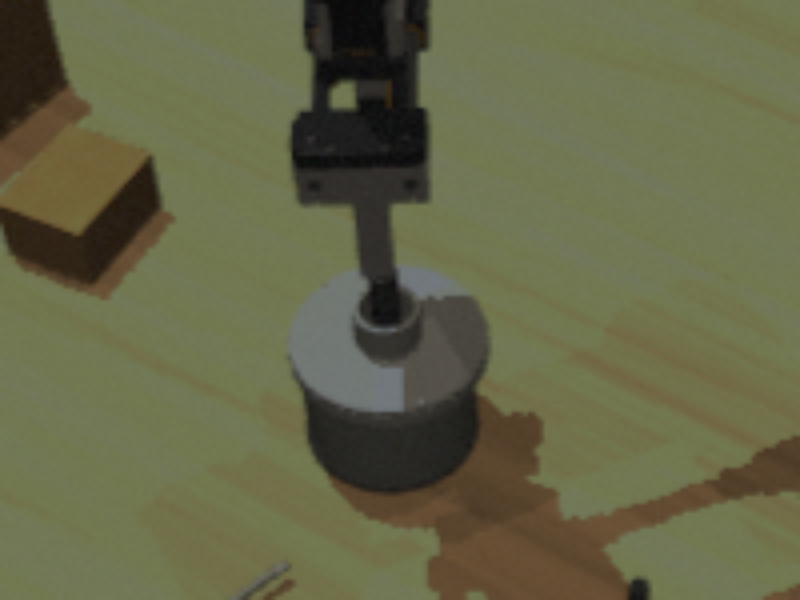

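The knob reads z 0.125 (0.127 expected) and the collar about 0.099 (0.0995 expected), with xy on the tin axis, so the lid is seated. Gripping the collar and lifting.

```bash
python3 - <<'E'
from h import *
hit=r.move_l([*TIN,.1165],vel=.1,guard=6); st('down %s'%hit)
if not hit:
    gripper_to(0,25); st('grip')
    if telemetry.current_opening()>.036:
        r.move_l([*TIN,.135],vel=.06); st('l1')
        r.move_l([*TIN,.205],vel=.1); r.hold(.5); st('l2')
a=snap('scene','s9'); b=snap('top','t9')
for n in('knob','collar'):
  for c in('scene','top'): print(n,c,[(np.round(d['at'],4),round(d['score'],2)) for d in models.mark_of(n,c)[:2]])
cv2.imwrite('pics/s9c.png',cv2.resize(a[90:240,190:390,::-1],None,fx=4,fy=4))
E
```

```text
down False t 40.76 tcp [ 0.5287 -0.1888  0.1171] open 0.0657 F [ 0.1  0.4 -0.3]
grip t 41.27 tcp [ 0.5283 -0.1886  0.1169] open 0.0417 F [0.2 0.3 2.4]
l1 t 41.73 tcp [ 0.5284 -0.1886  0.1354] open 0.0417 F [ 0.2 -0.1 -2. ]
l2 t 43.08 tcp [ 0.5282 -0.1885  0.2048] open 0.0417 F [-0.4  0.3 -0.7]
knob scene [(array([ 0.5279, -0.1884,  0.1239]), 0.57)]
knob top []
collar scene [(array([ 0.5284, -0.1872,  0.1856]), 0.67)]
collar top [(array([ 0.5231, -0.1879,  0.1852]), 0.86), (array([0.6607, 0.4194, 0.0038]), 0.55)]
```

View pics/s9c.png

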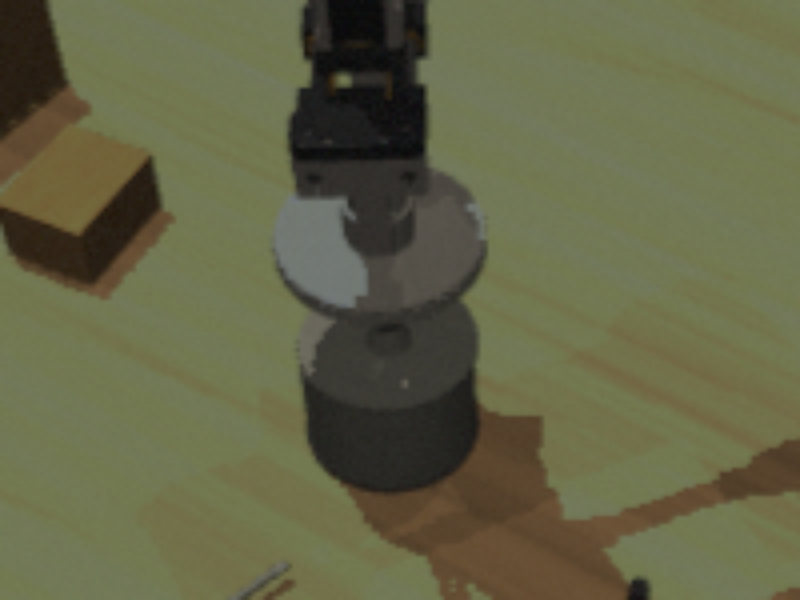

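View pics/t9.png

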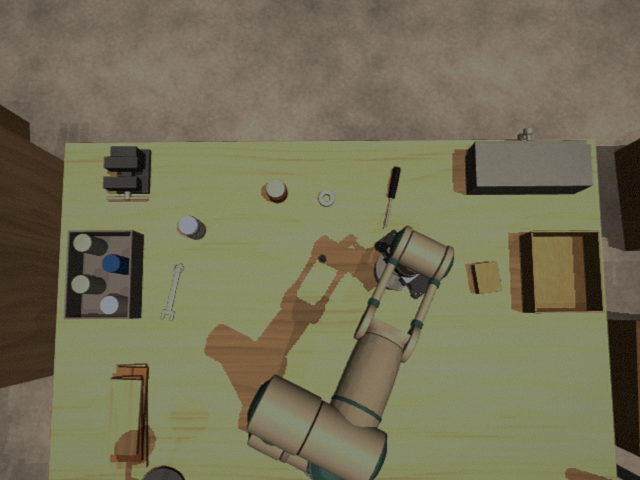

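The cap is held level at (285,150). The inner lid stays seated on the tin at (287,180), and the bystanders are where they were in the top view. Handing in.

```bash
python3 - <<'E'
from h import *
r.hold(.5); st('pre'); print(np.abs(telemetry.current_dq()).max()); r.sign_off()
E
```

```text
pre t 43.88 tcp [ 0.5282 -0.1885  0.205 ] open 0.0416 F [ 0.6 -0.9 -2. ]
0.0012626692603342378
the job is handed in; nothing more can be done
```

I did the whole job in 43.9 s and handed it in. The hand-in gives no verdict, so these are my own last checks:

- **Pins:** Both went into their own bores on the first try, and the pictures taken before the lids went on show them standing in the rack.
- **Inner lid:** The lids came over together on the knob. They met the rim at TCP z 0.1417 (0.142 expected) with 5 N of press while still gripped, and only then did I let go. With the cap lifted, the knob reads z 0.124 (0.127 expected, within the network's 4 mm) and lies within 1 mm of the tin's axis.
- **Cap:** It is held by the collar at an opening of 41.6 mm and is still, with joint speeds near 0.001 rad/s. In the picture it is level. The collar point is about 61 mm above the knob point, against the 41.5 mm needed.
- **Bystanders:** In the last top view none of them appears to have moved, judged by eye.

**Disagreements and misses:**
- The top camera put the collar about 5 mm off the axis in x; the scene camera put it under 2 mm off.
- The top camera did not find the knob because the arm hid it.
- The wrist force with the cap held read between 0.7 and 2 N, against about 1.5 N expected.

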